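# Brake the cookie trolley, push its tray home, release the brake

### The job

Press the trolley's brake pedal down firmly until the brake bites and stays on by itself, without stamping on it. With the brake on, gently push the cookie tray fully home against the trolley's end stop, letting the trolley stay where it is. Then flick the brake pedal fully up again so that the trolley is free to roll, let go, and leave the other things alone.

Things in the scene. Friction and masses are not known exactly. Their poses are not given: they have to be found in the camera images.
- trolley_mark (a point): Small stainless trolley on a bench track; rolls along the track's y with about 1 N when unbraked. Point: on its deck's top (56 mm over the bench), on the track's middle line. Axes: x across the track, away from the robot, y along the track towards the deck's end stop, z up. Deck 130 mm in x, from y = -95 to +130 mm of this point
- trolley (a joint): Travel of the trolley along its track, m; grows towards its +y
- brake (a joint): Turn of the brake lever, rad: 0 = fully raised (off), grows as the pedal goes down. A stiff hinge that stays where left: about 7 N at the pedal moves it. Its shoe meets the brake rail at about 0.62 to 0.78 rad, depending on unmeasured wear; from there it gets stiff. Pressing the pedal with 14 to 18 N makes the brake bite and stay on; above some 25 N the rubber is crushed
- pedal: Brake pedal: black rubber crossbar, diameter 16 mm, 34 mm long along the trolley's y, at the lever's outer end. Origin: its centre, 85.6 mm from the hinge axis: raised (0) 71 mm out (-x) and 47 mm above it, biting about 85 mm out and 10 mm below it. A 9 mm arm meets its middle; ends and underside are free. Press from above, lift from below, or pinch its two ends from above
- shoe: Rubber brake shoe under the lever, a roller 16 mm in diameter and 36 mm long, 28 mm from the hinge axis, over the long steel brake rail whose top is about 17 mm above the bench (varies by some 1.4 mm). Origin: its centre
- tray (a joint): How far the cookie tray still stands out from home, m: 0 = fully home against the end stop, up to 0.09. It slides stiffly: about 4 N to push, and it stays where it is left. A brake that has bitten holds the trolley against some 10 N of push, so stop pushing when the stop is felt (about 8 N)
- tray_push (a point): Middle of the outer face of the tray's end wall that stands out of the trolley at its -y end, 15 mm above the tray's underside. Push this wall along the trolley's +y. At home it still stands 1 mm out of the deck's end
- cookie_tray: Dark steel cookie tray with gingerbread figures, 118 mm (x) by 220 mm (y), walls 30 mm tall and 4 mm thick, underside 56 mm above the bench. Origin: centre of its underside, axes as the trolley's
- sugar_jar: Bystander: glass jar, 56 mm across, 85 mm tall; origin at its underside
- icing_bowl: Bystander: white bowl, 110 mm across, 55 mm tall; origin at its underside
- cutter: Bystander: round steel cookie cutter, 68 mm across, 25 mm tall; origin at its underside
- brake_hinge (a point): Point on the brake lever's hinge axis, which runs along the trolley's y; fixed to the trolley, axes as trolley_mark, from which it lies at (-75, -40, -11) mm, on the trolley's near (robot) side, 45 mm above the bench

How it is judged (in metres and radians):
On the way, in this order (a step that is already met when the one before it is completed fails the run):
1. the brake bites by itself: the shoe bears on the brake rail with over 16 N while the fingers are off the pedal (contact force between shoe and anything else above 16 N and contact force between the fingers and pedal below 0.3 N), for 0.3 s.
2. the tray is home within 4 mm with the brake still on (value of joint tray below 0.004 m and contact force between shoe and anything else above 10 N), for 0.2 s.
3. the brake pedal is flicked fully up (within 0.2 rad) (value of joint brake below 0.2 rad), for 0.2 s.
At the end, for the whole second after the job is handed in: The brake lever is up (within 0.2 rad of fully raised), the tray is home against the end stop (within 4 mm), and the trolley stands still within 30 mm of where it began (value of joint brake below 0.2 rad and value of joint tray below 0.004 m and distance of trolley_mark from where it was at the start of the episode below 0.03 m and velocity of joint trolley between -0.01 and 0.01 m/s); the robot touches nothing.
It fails at once if the brake is stamped on: over 80 N on the rubber shoe (some 25 N at the pedal) (contact force between shoe and anything else above 80 N).
It fails at once if the tray is pushed with over 30 N (contact force between the fingers and cookie_tray above 30 N).
It fails at once if the trolley rolls more than 30 mm away from where it stood (distance of trolley_mark from where it was at the start of the episode above 0.03 m).
It fails at once if the jar, the bowl or the cutter is moved by more than 20 mm (distance of any of sugar_jar, icing_bowl, cutter from where it was at the start of the episode above 0.02 m).
It also fails if it takes over 72 s, if anything falls off the work surface, if the arm or the gripper's body presses on something with over 40 N, if the wrist force passes 120 N, or if a joint passes its speed limit or range.

### The arm

A 6-joint arm with a two-finger parallel gripper is mounted at the origin on the work surface. World frame = base frame: x ahead of the robot, y to its left, z up, the work surface at z = 0. Lengths are in mm, angles in rad, forces in N, time in s.
With the tool pointing down it reaches from about 350 to 725 mm from the base axis. Payload 4.3 kg.
Tool frame: the origin (TCP) lies midway between the tips of the shut fingers; the grasp point (between the pads) lies 19 mm behind it; z points along the fingers, y is the line along which they close (so a half turn about z gives the same grasp; the last joint's range is limited). The gripper opens to 85 mm and grips with 20 to 120 N. Pads are 22 mm wide; open, the fingers measure 114 mm over their backs; the gripper's body (76 mm by 85 mm) begins 54 mm behind the grasp point. The pads swing forward as they close: fully open they stand 13 mm farther back than shut.
Start: joints at [-1.384, 0.377, 0.081, 1.274, 0, 1.46], TCP at [168.176, -549.894, 231.329] pointing down, gripper open.
Joint ranges: [-2.72, 2.72], [-0.84, 1.66], [-1.02, 1.22], [-1.77, 2.12], [-1.37, 1.28], [-3.14, 3.14]. Speed limits (rad/s): [2.57, 2.57, 3.14, 3.14, 3.14, 3.14].

### API

Orientations are given as a rotation vector (axis times angle).
In Python, from cell import robot gives the robot as it stands.
- The arm moves only by the tool carry_out, never from a script. Its argument "increments" is text: rows parted by semicolons, each of 7 numbers parted by spaces: the shift along the tool's x, y, z normalised to -1 to 1, where 1 is 0.6 m, then the turn, a rotation vector about the tool's x, y, z normalised to -1 to 1, where 1 is pi/4 rad, then the opening, from 0 (shut) to 1 (fully open). In form: dx dy dz rx ry rz grip; .... A call has 1 to 10 rows; each row is the pose to reach, as a shift and turn from the pose commanded when the call began, along the tool's axes at that moment; what a row does not reach only later rows make up. A row lasts 1/8 s, in which the tool goes at most 62.5 mm and 10.7 degrees, less where a joint would pass 70% of its speed; a pose out of reach is approached as far as the arm can. A call with a number of a shift or a turn outside -1 to 1 is refused whole. A call with a gripper value outside its range is refused whole. The fingers move at their own pace and stop on an object; the grip force is fixed at half the most. Time passes only in rows, so rows that repeat a pose let the fingers close. It gives the time, the measured TCP pose, the force, the opening and the grip force at its end, in the units of the state.
- robot.read_state(): the state, without advancing time (a new reading comes with each control period).
- robot.get_image(name): name is "scene" or "top"; returns a dict with "pixels" (400x640x3 uint8, blue, green, red), "fx", "fy", "cx", "cy" (pixels), "extrinsics" (4x4, takes a point from world to camera coordinates). Camera axes: x right, y up, looking along -z (the intrinsics and any distortion apply to the point x, -y, -z); pixel columns grow to the right and rows downward; lengths in mm; the calibration is good to about 2 mm. A picture is of the moment at which its call begins. There is no depth.
- robot.finish_job(): hands the job in; it is judged then, once.
Trained networks look in a picture, given as the dict that the camera call returned (one of the last four; its "shot" number tells which), for a name from the list of things; names that differ only in an ending like _2 or _b are one class to them, and where a whole thing is asked for, a point or a joint stands for the part that bears it (a point fixed in the world has none). Each returns a list of dicts, best first, with "confidence" (0 to 1); they miss things now and then, are a little off and sometimes report something else, mostly with a low value. They report only what shows in the picture. A call takes as long as a camera call.
- robot.boxes_of(query, picture): "rect" ([left, top, right, bottom] in pixels, round what is visible of it).
The state is a dict: "time": time; "joint_pos": joint angles; "joint_vel": joint speeds; "tau": joint torques, N m; "position": TCP position; "orientation": TCP orientation; "ft_force": force on the tool from outside, world axes, zero at the start; "ft_torque": the same for the moment, N m; "grip_width": finger opening in mm; "finger_force": force on a finger pad.
Only numpy, scipy, OpenCV 4.12 (cv2) and the standard library are available. Lean on these libraries where they do the work, as an engineer would, in place of code of your own. Each camera call takes 0.05 s, during which the arm holds its last target. There are 200 camera calls.

## Working session

There is one attempt and no reset: what is moved stays moved. The work goes in short steps, Python scripts to look and compute and a tool call to move; the robot and the scene stay as the last step left them, time stands still between calls to the robot, and variables do not carry over. Pictures are saved under pics/ and viewed, at most 10 in all, crops included, and the job is handed in when it is done.

Besides the shell and the picture viewer there is one more tool, called after ">>>" as name(argument=value, ...), one argument or row to a line, values as JSON. carry_out: Moves the arm, as the interface text tells. Scaled input: -1 to 1 covers 0.6 m each way for a shift and pi/4 rad each way for a turn. Its arguments: {"type":"object","properties":{"increments":{"type":"string"}},"required":["increments"]}

```bash
ls; mkdir -p pics; cat > h.py <<'E'
import numpy as np,cv2
from cell import robot
from scipy.spatial.transform import Rotation as R
def ray(p,u,v):
    E=np.array(p["extrinsics"]);d=np.array([(u-p["cx"])/p["fx"],-(v-p["cy"])/p["fy"],-1.])
    return -E[:3,:3].T@E[:3,3],E[:3,:3].T@d
def atz(p,u,v,z):
    o,d=ray(p,u,v);return o+d*(z-o[2])/d[2]
def proj(p,X):
    E=np.array(p["extrinsics"]);c=E[:3,:3]@np.array(X)+E[:3,3]
    return p["cx"]+p["fx"]*c[0]/-c[2],p["cy"]-p["fy"]*c[1]/-c[2]
E
python3 - <<'E'
from h import *
np.set_printoptions(precision=2,suppress=True)
for n in("top","scene"):
    p=robot.get_image(n);cv2.imwrite(f"pics/{n}0.png",p["pixels"])
    print(n,p["fx"],p["cx"],p["cy"],[k for k in p],ray(p,p["cx"],p["cy"]))
    for q in("trolley","pedal","shoe","cookie_tray","sugar_jar","icing_bowl","cutter"):
        print(q,[(np.round(b["rect"]),round(b["confidence"],2)) for b in robot.boxes_of(q,p)[:2]])
s=robot.read_state();print({k:np.round(s[k],3) for k in s})
E
```

```text
pics
top 375.28746691754736 314.4917988230421 195.2390484973618 ['pixels', 'fx', 'fy', 'cx', 'cy', 'extrinsics', 'shot'] (array([ 484.86,  -13.15, 1238.74]), array([ 0.04,  0.01, -1.  ]))
trolley [(array([240., 134., 332., 205.]), 0.65)]
pedal []
shoe []
cookie_tray [(array([255., 130., 331., 182.]), 0.65)]
sugar_jar [(array([240., 131., 330., 206.]), 0.38)]
icing_bowl [(array([429., 176., 460., 209.]), 0.62)]
cutter [(array([369., 229., 387., 245.]), 0.57)]
scene 409.4188248546294 317.003450912061 196.19333079120796 ['pixels', 'fx', 'fy', 'cx', 'cy', 'extrinsics', 'shot'] (array([844.63, 590.18, 861.05]), array([-0.3 , -0.59, -0.75]))
trolley [(array([243., 106., 278., 138.]), 0.5), (array([242., 197., 338., 291.]), 0.43)]
pedal [(array([242., 111., 279., 137.]), 0.65), (array([313., 200., 344., 230.]), 0.48)]
shoe []
cookie_tray [(array([242., 195., 337., 291.]), 0.95)]
sugar_jar [(array([442., 305., 475., 344.]), 0.95)]
icing_bowl [(array([243., 110., 279., 136.]), 0.59)]
cutter [(array([320., 140., 339., 166.]), 0.52)]
{'time': np.float64(0.8), 'joint_pos': array([-1.38,  0.38,  0.08,  1.27,  0.  ,  1.46]), 'joint_vel': array([ 0., -0.,  0.,  0.,  0., -0.]), 'tau': array([  0.  , -46.35,  27.01,  -0.  ,   0.  ,  -0.  ]), 'position': array([ 168.19, -549.89,  231.36]), 'orientation': array([3.11, 0.46, 0.  ]), 'ft_force': array([-0.55,  0.52, -0.35]), 'ft_torque': array([ 0.08, -0.06, -0.01]), 'finger_force': np.float64(0.0), 'grip_width': np.float64(84.721)}
```

```bash
python3 - <<'E'
import cv2
a=cv2.imread("pics/top0.png")[95:245,200:400];b=cv2.imread("pics/scene0.png")[165:315,210:410]
cv2.imwrite("pics/topc.png",cv2.resize(a,None,fx=4,fy=4,interpolation=cv2.INTER_CUBIC))
cv2.imwrite("pics/scenec.png",cv2.resize(b,None,fx=4,fy=4,interpolation=cv2.INTER_CUBIC))
E
```

```text
(no output)
```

View pics/topc.png

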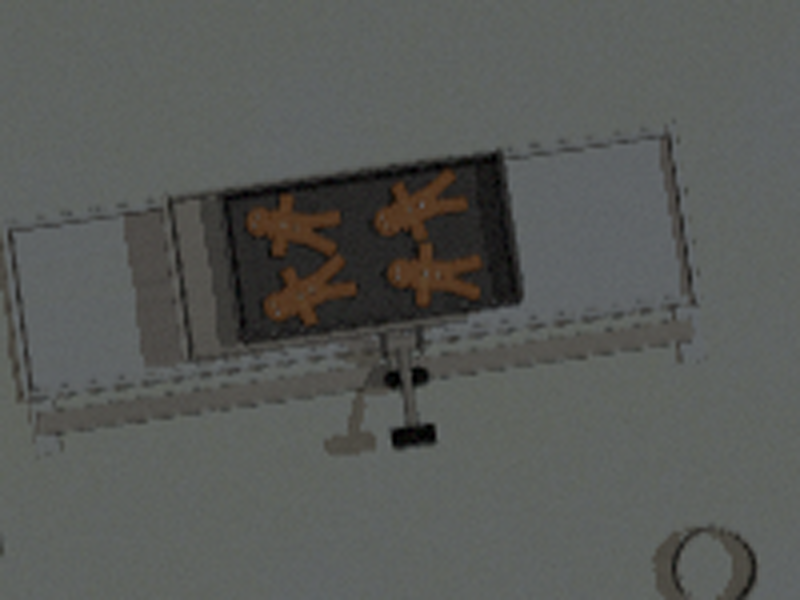

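View pics/scenec.png

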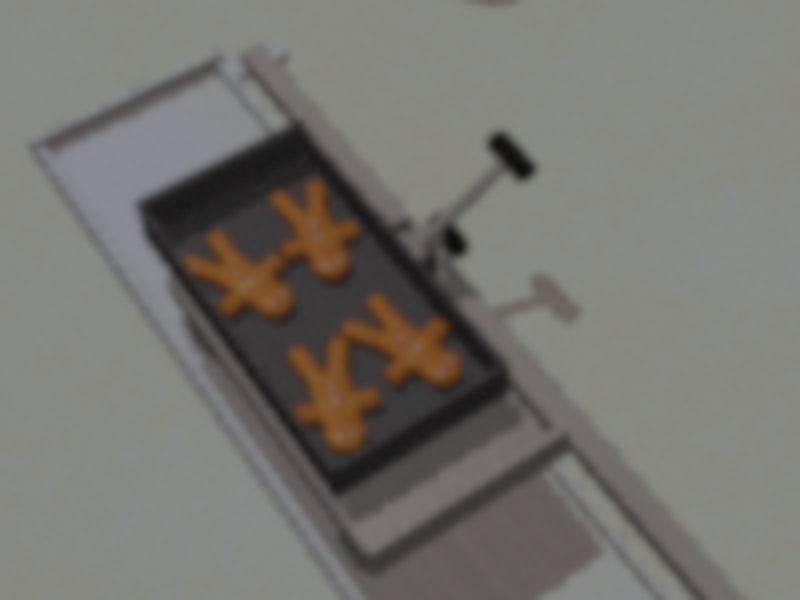

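View pics/top0.png

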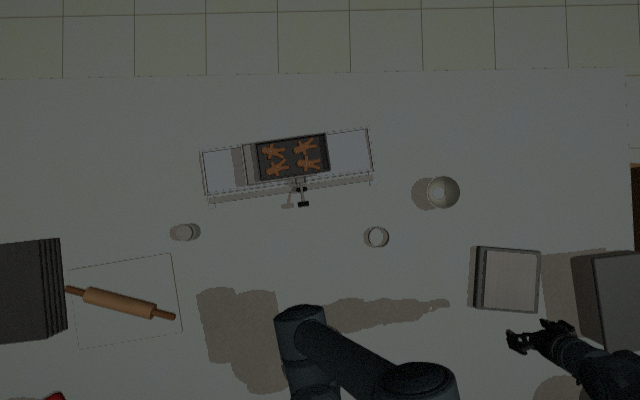

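```bash
cat > fit.py <<'E'
from h import *
from scipy.optimize import least_squares
np.set_printoptions(precision=2,suppress=True)
P={n:robot.get_image(n) for n in("top","scene")}
for n,p in P.items():
    q=p["pixels"]
T={"top":[(500,152),(523,300),(222,192),(240,343),(413,435)],"scene":[(140,205),(300,128),(335,490),(508,375),(512,155)]}
off={"top":(200,95),"scene":(210,165)}
def pts(v):
    X,Y,a,t,b=v; c,s=np.cos(a),np.sin(a)
    r=.5843; # raised elevation angle atan(47/71)
    L=[(59,-96-t,30),(-59,-96-t,30),(59,124-t,30),(-59,124-t,30),(-75-85.6*np.cos(r-b),-40,-11+85.6*np.sin(r-b))]
    return [(X+c*x-s*y,Y+s*x+c*y,56+z) for x,y,z in L]
def res(v):
    o=[]
    for n in P:
        for X,(u,w) in zip(pts(v),T[n]):
            pu,pv=proj(P[n],X);o+=[pu-(u+.5)/4+.5-off[n][0],pv-(w+.5)/4+.5-off[n][1]]
    return o
c=atz(P["top"],292,155,86)
r=least_squares(res,[c[0],c[1],.1,60,0.],loss="soft_l1")
print(r.x,np.array(res(r.x)).reshape(-1,2));print(np.array(pts(r.x)))
E
python3 fit.py
```

```text
[648.17  87.02   0.13  40.48   0.09] [[-0.4  -0.97]
 [-0.63 -0.33]
 [-1.3  -0.77]
 [-0.54 -0.85]
 [ 0.11 -0.2 ]
 [-0.27  0.15]
 [ 1.31 -1.54]
 [-0.46 -4.47]
 [ 1.04 -2.58]
 [ 0.19 -0.  ]]
[[723.76 -41.02  86.  ]
 [606.68 -55.76  86.  ]
 [696.28 177.26  86.  ]
 [579.2  162.52  86.  ]
 [503.85  28.53  85.34]]
```

```bash
sed -i 's/(335,490),(508,375),/None,None,/; s/in zip(pts(v),T\[n\]):/in [z for z in zip(pts(v),T[n]) if z[1]]:/; s/(u,w) in \[z/(u,w) in [z/' fit.py
cat >> fit.py <<'E'
# blob centroid of pedal
C={}
for n,p in P.items():
    u,v=proj(p,pts(r.x)[4]);u,v=int(u),int(v);g=p["pixels"][v-9:v+10,u-9:u+10].max(2).astype(float)
    w=np.clip(np.median(g)*.55-g,0,None);yy,xx=np.mgrid[v-9:v+10,u-9:u+10];C[n]=((w*xx).sum()/w.sum(),(w*yy).sum()/w.sum());print(n,C[n],proj(p,pts(r.x)[4]))
A=[];B=[]
for n in P:
    o,d=ray(P[n],*C[n]);d/=np.linalg.norm(d);M=np.eye(3)-np.outer(d,d);A.append(M);B.append(M@o)
print("tri",np.linalg.solve(sum(A),sum(B)))
p=P["top"]
for q,z in(("cutter",12),("sugar_jar",40),("icing_bowl",30)):
  for n in P:
    b=robot.boxes_of(q,P[n])
    if b: x=b[0]["rect"];print(q,n,b[0]["confidence"],atz(P[n],(x[0]+x[2])/2,(x[1]+x[3])/2,z))
E
python3 fit.py
```

```text
[646.53  88.38   0.13  43.35   0.08] [[-0.13 -0.92]
 [-0.03 -0.33]
 [-0.94 -0.12]
 [ 0.14 -0.25]
 [ 0.02 -0.06]
 [-0.33 -0.12]
 [ 1.03 -2.03]
 [ 0.41 -0.34]]
[[723.58 -41.86  86.  ]
 [606.64 -57.59  86.  ]
 [694.25 176.17  86.  ]
 [577.31 160.44  86.  ]
 [503.42  28.77  86.66]]
top (np.float64(302.8925118288418), np.float64(203.42362682575603)) (np.float64(302.89582599939956), np.float64(203.31228714880461))
scene (np.float64(337.41665309540986), np.float64(203.6875508922132)) (np.float64(338.03167687756684), np.float64(203.0317402301954))
tri [503.88  28.43  83.98]
cutter scene 0.49 [ 399.01 -206.59   12.  ]
sugar_jar top 0.77 [419.13 397.75  40.  ]
sugar_jar scene 0.62 [422.44 396.84  40.  ]
icing_bowl top 0.61 [ 534.65 -426.81   30.  ]
icing_bowl scene 0.79 [ 530.57 -422.33   30.  ]
```

>>> carry_out(
  increments="0.8 -0.72 0 0 0 -1 0;0.8 -0.72 0 0 0 -1 0;0.8 -0.72 0 0 0 -1 0;0.8 -0.72 0 0 0 -1 0;0.8 -0.72 0 0 0 -1 0;0.8 -0.72 0 0 0 -1 0;0.8 -0.72 0 0 0 -1 0;0.8 -0.72 0 0 0 -1 0;0.8 -0.72 0 0 0 -1 0;0.8 -0.72 0 0 0 -1 0",
)

```text
time: 2.55
position: [491.1, -12.3, 231.6]
orientation: [2.692, 1.618, 0.001]
ft_force: [1.0, -0.8, -0.3]
grip_width: 0.2
finger_force: 0.0
```

>>> carry_out(
  increments="0 0 0 0 0 -1 0;0 0 0 0 0 -1 0;0 0 0 0 0 -1 0;0 0 0 0 0 -1 0;0 0 0 0 0 -1 0",
)

```text
time: 3.18
position: [490.2, -14.2, 231.4]
orientation: [1.869, 2.525, -0.0]
ft_force: [0.3, -0.2, -0.7]
grip_width: 0.3
finger_force: 0.0
```

>>> carry_out(
  increments="0 0 0 0 0 -1 0;0 0 0 0 0 -1 0;0 0 0 0 0 -1 0;0 0 0 0 0 -1 0;0 0 0 0 0 -1 0",
)

```text
time: 3.8
position: [490.1, -14.3, 231.3]
orientation: [0.763, 3.047, -0.0]
ft_force: [-0.7, 0.3, -1.2]
grip_width: 0.1
finger_force: 0.0
```

```bash
cat > go.py <<'E'
from h import *
import sys
np.set_printoptions(precision=3,suppress=True)
def go(x,y,z,yaw):
    s=robot.read_state();Q=R.from_rotvec(s["orientation"])
    c,n=np.cos(yaw),np.sin(yaw)
    G=R.from_matrix(np.array([[c,n,0],[n,-c,0],[0,0,-1.]]))
    print("t",s["time"],"pos",s["position"],"F",s["ft_force"],"grip",s["grip_width"],"j",s["joint_pos"],"yaw",np.arctan2(*Q.as_matrix()[1::-1,0]))
    print("shift",Q.inv().apply(np.array([x,y,z])-s["position"])/600,"turn",(Q.inv()*G).as_rotvec()/(np.pi/4))
if __name__=="__main__": go(*map(float,sys.argv[1:5]))
E
python3 go.py 503.5 28.5 130 3.272
```

```text
t 3.8 pos [490.145 -14.252 231.327] F [-0.736  0.344 -1.155] grip 0.06551698128715228 j [-0.158  0.205 -0.154  1.211 -0.     0.332] yaw 2.6509920663449043
shift [0.014 0.073 0.169] turn [-0.     0.    -0.791]
```

>>> carry_out(
  increments="0.014 0.073 0 0 0 -0.79 0;0.014 0.073 0 0 0 -0.79 0;0.014 0.073 0.1 0 0 -0.79 0;0.014 0.073 0.17 0 0 -0.79 0;0.014 0.073 0.17 0 0 -0.79 0;0.014 0.073 0.17 0 0 -0.79 0;0.014 0.073 0.17 0 0 -0.79 0",
)

```text
time: 4.68
position: [505.3, 28.2, 131.6]
orientation: [-0.205, 3.131, -0.001]
ft_force: [-0.0, 0.3, 0.6]
grip_width: -0.0
finger_force: 0.0
```

```bash
python3 go.py 503.5 28.5 100 3.272;python3 - <<'E'
from h import *
p=robot.get_image("scene");a=p["pixels"][120:270,250:450];cv2.imwrite("pics/a1.png",cv2.convertScaleAbs(cv2.resize(a,None,fx=4,fy=4,interpolation=cv2.INTER_CUBIC),alpha=1.6))
E
```

```text
t 4.675 pos [505.317  28.227 131.597] F [-0.008  0.33   0.648] grip -0.04086327088026128 j [-0.07   0.29  -0.31   0.967 -0.    -0.2  ] yaw -3.0110048223952974
shift [0.003 0.001 0.053] turn [-0.001  0.005  0.   ]
```

View pics/a1.png

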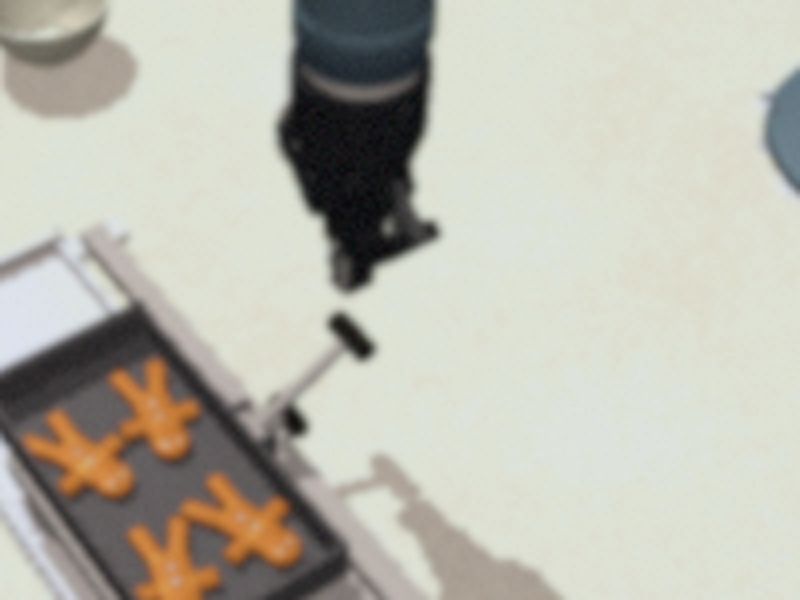

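```bash
python3 - <<'E'
from h import *
p=robot.get_image("scene")
for X in([505.3,28.2,131.6],[494,28,131.6],[516,28,131.6],[505,14,131.6],[505,42,131.6],[505,28,150],[505,28,204]):
    u,v=proj(p,X);print(X,4*(u-250),4*(v-120))
E
```

```text
[505.3, 28.2, 131.6] 351.20412620288744 284.061414535669
[494, 28, 131.6] 367.47816368582903 277.33036810129977
[516, 28, 131.6] 335.37239133869343 290.04778730674275
[505, 14, 131.6] 340.1456346799682 268.3957467719912
[505, 42, 131.6] 363.00388188908323 299.19889511555493
[505, 28, 150] 352.41812547623863 262.8219539870305
[505, 28, 204] 355.33725558055994 198.04451544052392
```

>>> carry_out(
  increments="0.002 0 0.03 0 0 0 0;0.002 0 0.045 0 0 0 0;0.002 0 0.052 0 0 0 0;0.002 0 0.052 0 0 0 0",
)

```text
time: 5.28
position: [502.1, 28.2, 98.1]
orientation: [0.207, -3.135, 0.0]
ft_force: [-1.4, 0.1, -0.1]
grip_width: -0.1
finger_force: 0.0
```

```bash
python3 go.py 503.5 28.5 93.6 3.272
```

```text
t 5.275 pos [502.08   28.241  98.106] F [-1.424  0.142 -0.149] grip -0.10977569361378459 j [-0.07   0.318 -0.366  0.888 -0.    -0.202] yaw -3.0098433059428005
shift [-0.002  0.     0.008] turn [-0.    -0.     0.002]
```

>>> carry_out(
  increments="0 0 0.004 0 0 0 0;0 0 0.008 0 0 0 0;0.001 0 0.012 0 0 0 0;0.003 0 0.016 0 0 0 0;0.005 0 0.02 0 0 0 0;0.006 0 0.024 0 0 0 0;0.006 0 0.024 0 0 0 0",
)

```text
time: 6.15
position: [497.7, 27.6, 84.2]
orientation: [0.207, -3.134, 0.001]
ft_force: [-3.6, -0.1, 7.3]
grip_width: -0.0
finger_force: 3.5
```

>>> carry_out(
  increments="0.001 0 0.005 0 0 0 0;0.002 0 0.01 0 0 0 0;0.003 0 0.015 0 0 0 0;0.004 0 0.02 0 0 0 0;0.005 0 0.025 0 0 0 0;0.006 0 0.03 0 0 0 0;0.006 0 0.03 0 0 0 0",
)

```text
time: 7.02
position: [493.3, 27.2, 65.5]
orientation: [0.207, -3.132, 0.001]
ft_force: [-1.1, -0.0, 1.5]
grip_width: 0.1
finger_force: 0.9
```

>>> carry_out(
  increments="0 0 0.005 0 0 0 0;0 0 0.01 0 0 0 0;0 0 0.014 0 0 0 0;0 0 0.018 0 0 0 0;0 0 0.018 0 0 0 0",
)

```text
time: 7.65
position: [493.8, 27.2, 54.7]
orientation: [0.207, -3.133, 0.0]
ft_force: [-1.7, 0.5, 1.2]
grip_width: 0.1
finger_force: 1.1
```

>>> carry_out(
  increments="0 0 0.002 0 0 0 0;0 0 0.004 0 0 0 0;0 0 0.004 0 0 0 0",
)

```text
time: 8.02
position: [494.0, 27.2, 52.5]
orientation: [0.207, -3.133, 0.0]
ft_force: [-4.8, 0.0, 5.2]
grip_width: 0.3
finger_force: 2.8
```

>>> carry_out(
  increments="0 0 0.002 0 0 0 0;0 0 0.004 0 0 0 0;0 0 0.004 0 0 0 0",
)

```text
time: 8.4
position: [493.8, 27.2, 50.0]
orientation: [0.207, -3.133, 0.0]
ft_force: [-5.2, 0.2, 5.0]
grip_width: 0.2
finger_force: 2.8
```

>>> carry_out(
  increments="0 0 0.002 0 0 0 0;0 0 0.004 0 0 0 0;0 0 0.004 0 0 0 0",
)

```text
time: 8.78
position: [493.7, 27.2, 47.5]
orientation: [0.207, -3.133, 0.0]
ft_force: [-5.2, 0.1, 5.3]
grip_width: 0.2
finger_force: 2.7
```

>>> carry_out(
  increments="0 0 0.002 0 0 0 0;0 0 0.004 0 0 0 0;0 0 0.004 0 0 0 0",
)

```text
time: 9.15
position: [493.8, 27.2, 45.1]
orientation: [0.207, -3.133, 0.0]
ft_force: [-3.8, -0.6, 5.1]
grip_width: -0.1
finger_force: 2.3
```

Still the free hinge friction; continue in smaller steps.

>>> carry_out(
  increments="0 0 0.002 0 0 0 0;0 0 0.003 0 0 0 0;0 0 0.003 0 0 0 0",
)

```text
time: 9.52
position: [494.0, 27.3, 43.5]
orientation: [0.207, -3.133, 0.0]
ft_force: [-4.1, -0.3, 5.8]
grip_width: -0.4
finger_force: 2.8
```

>>> carry_out(
  increments="0 0 0.002 0 0 0 0;0 0 0.003 0 0 0 0;0 0 0.003 0 0 0 0",
)

```text
time: 9.9
position: [494.0, 27.2, 41.6]
orientation: [0.207, -3.133, 0.0]
ft_force: [-4.5, -0.4, 5.5]
grip_width: -0.5
finger_force: 2.8
```

>>> carry_out(
  increments="0 0 0.002 0 0 0 0;0 0 0.003 0 0 0 0;0 0 0.003 0 0 0 0",
)

```text
time: 10.28
position: [494.1, 27.2, 39.9]
orientation: [0.207, -3.133, 0.0]
ft_force: [-4.6, -0.9, 5.5]
grip_width: 0.0
finger_force: 2.8
```

>>> carry_out(
  increments="0 0 0.001 0 0 0 0;0 0 0.002 0 0 0 0;0 0 0.002 0 0 0 0",
)

```text
time: 10.65
position: [494.2, 27.3, 38.7]
orientation: [0.207, -3.134, 0.0]
ft_force: [-4.7, -0.2, 6.1]
grip_width: -0.2
finger_force: 2.8
```

>>> carry_out(
  increments="0 0 0.001 0 0 0 0;0 0 0.002 0 0 0 0;0 0 0.002 0 0 0 0",
)

```text
time: 11.02
position: [494.3, 27.3, 37.6]
orientation: [0.207, -3.134, 0.0]
ft_force: [-3.8, -0.3, 6.1]
grip_width: 0.3
finger_force: 2.8
```

>>> carry_out(
  increments="0 0 0.001 0 0 0 0;0 0 0.002 0 0 0 0;0 0 0.002 0 0 0 0",
)

```text
time: 11.4
position: [494.4, 27.2, 36.5]
orientation: [0.207, -3.134, 0.0]
ft_force: [-4.2, 0.1, 7.0]
grip_width: 0.0
finger_force: 3.6
```

>>> carry_out(
  increments="0 0 0.001 0 0 0 0;0 0 0.001 0 0 0 0",
)

```text
time: 11.65
position: [494.4, 27.3, 36.2]
orientation: [0.207, -3.134, 0.0]
ft_force: [-5.3, -0.3, 9.0]
grip_width: -0.0
finger_force: 4.7
```

>>> carry_out(
  increments="0 0 0.001 0 0 0 0;0 0 0.001 0 0 0 0",
)

```text
time: 11.9
position: [494.4, 27.3, 35.9]
orientation: [0.207, -3.134, 0.0]
ft_force: [-5.0, -0.8, 11.0]
grip_width: 0.1
finger_force: 5.9
```

>>> carry_out(
  increments="0 0 0.001 0 0 0 0;0 0 0.001 0 0 0 0",
)

```text
time: 12.15
position: [494.5, 27.3, 35.5]
orientation: [0.207, -3.134, 0.0]
ft_force: [-5.8, -0.3, 14.8]
grip_width: -0.1
finger_force: 7.0
```

>>> carry_out(
  increments="0 0 0.0005 0 0 0 0;0 0 0.0005 0 0 0 0;0 0 0.0005 0 0 0 0",
)

```text
time: 12.52
position: [494.5, 27.3, 35.4]
orientation: [0.207, -3.134, 0.001]
ft_force: [-7.7, -0.4, 15.6]
grip_width: 0.2
finger_force: 7.9
```

>>> carry_out(
  increments="0 0 0.0005 0 0 0 0;0 0 0.0005 0 0 0 0;0 0 0.0005 0 0 0 0",
)

```text
time: 12.9
position: [494.5, 27.3, 35.3]
orientation: [0.207, -3.135, 0.001]
ft_force: [-7.3, 0.8, 16.4]
grip_width: 0.2
finger_force: 8.7
```

>>> carry_out(
  increments="0 0 0.001 0 0 0 0;0 0 0.001 0 0 0 0;0 0 0.001 0 0 0 0",
)

```text
time: 13.28
position: [494.5, 27.3, 34.8]
orientation: [0.207, -3.135, 0.001]
ft_force: [-8.0, 0.1, 17.9]
grip_width: -0.0
finger_force: 9.3
```

>>> carry_out(
  increments="0 0 -0.005 0 0 0 0;0 0 -0.01 0 0 0 0;0 0 -0.05 0 0 0 0;0 0 -0.1 0 0 0 0;0 0 -0.15 0 0 0 0;0 0 -0.16 0 0 0 0;0 0 -0.16 0 0 0 0",
)

```text
time: 14.15
position: [495.2, 27.3, 129.0]
orientation: [-0.207, 3.134, -0.0]
ft_force: [0.5, -0.5, -1.5]
grip_width: 0.3
finger_force: 0.0
```

```bash
python3 go.py 600 -120 130 3.272;python3 - <<'E'
from h import *
p=robot.get_image("scene");a=p["pixels"][165:315,210:410];cv2.imwrite("pics/a2.png",cv2.convertScaleAbs(cv2.resize(a,None,fx=4,fy=4,interpolation=cv2.INTER_CUBIC),alpha=1.6))
# trolley-frame points -> world, push wall start, and pedal at bite
c,n=np.cos(.133),np.sin(.133)
W=lambda x,y:(646.5+c*x-n*y,88.4+n*x+c*y)
for t in(44,43,0):print("wall",t,W(0,-96-t),"tcp 15 off",W(0,-111-t))
for b in(.62,.7,.78,.85):
    r=.5843-b;x,y=W(-75-85.6*np.cos(r),-40);u,v=proj(p,(x,y,45+85.6*np.sin(r)));print(b,x,y,45+85.6*np.sin(r),"crop px",4*(u-210),4*(v-165))
E
```

```text
t 14.15 pos [495.217  27.287 128.955] F [ 0.517 -0.483 -1.489] grip 0.2826708047633656 j [-0.073  0.277 -0.336  0.958 -0.    -0.205] yaw -3.009694509423926
shift [-0.141 -0.266 -0.002] turn [-0.     0.001  0.002]
wall 44 (np.float64(665.0651536679852), np.float64(-50.363594178315)) tcp 15 off (np.float64(667.0542772752693), np.float64(-65.23112212599162))
wall 43 (np.float64(664.9325454274996), np.float64(-49.372425648469886)) tcp 15 off (np.float64(666.9216690347837), np.float64(-64.2399535961465))
wall 0 (np.float64(659.2303910866184), np.float64(-6.752178865130276)) tcp 15 off (np.float64(661.2195146939025), np.float64(-21.619706812806896))
0.62 492.6767244157305 27.46360815309437 41.944729081883004 crop px 523.6269521838826 189.81699825052942
0.7 493.1899123673522 27.53226746707965 35.118161669354876 crop px 522.6085551268025 196.8330871559766
0.78 494.242184091689 27.67305069180418 28.354804299329604 crop px 520.9327181912738 204.10331023912363
0.85 495.59993156017964 27.854703455586403 22.522743801231503 crop px 518.9411925599745 210.63852422110267
```

View pics/a2.png

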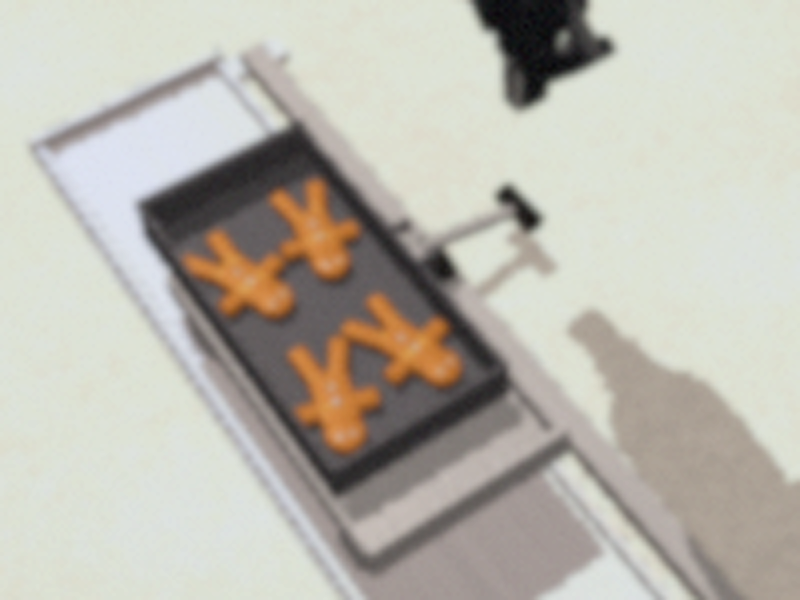

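>>> carry_out(
  increments="-0.264 -0.239 -0.01 0 0 0 0;-0.264 -0.239 -0.01 0 0 0 0;-0.264 -0.239 -0.01 0 0 0 0;-0.264 -0.239 -0.01 0 0 0 0;-0.264 -0.239 0 0 0 0 0;-0.264 -0.239 0.05 0 0 0 0;-0.264 -0.239 0.09 0 0 0 0;-0.264 -0.239 0.105 0 0 0 0;-0.264 -0.239 0.105 0 0 0 0;-0.264 -0.239 0.105 0 0 0 0",
)

```text
time: 15.45
position: [671.4, -93.9, 67.4]
orientation: [-0.207, 3.133, -0.001]
ft_force: [1.0, 0.2, 0.4]
grip_width: -0.2
finger_force: 0.0
```

```bash
python3 go.py 667 -68 66 3.272
```

```text
t 15.45 pos [671.366 -93.91   67.432] F [1.044 0.204 0.375] grip -0.17927210644688832 j [-0.232  0.666  0.126  1.029 -0.    -0.365] yaw -3.009444053207527
shift [0.002 0.044 0.002] turn [-0.001  0.002  0.002]
```

>>> carry_out(
  increments="0 0.015 0 0 0 0 0;0 0.025 0 0 0 0 0;0 0.032 0 0 0 0 0;0 0.036 0 0 0 0 0;0 0.04 0 0 0 0 0;0 0.044 0 0 0 0 0;0 0.048 0 0 0 0 0;0 0.052 0 0 0 0 0",
)

```text
time: 16.45
position: [666.7, -63.0, 66.3]
orientation: [0.207, -3.135, 0.0]
ft_force: [0.0, -0.1, 0.0]
grip_width: 0.0
finger_force: 0.0
```

>>> carry_out(
  increments="0 0.003 0 0 0 0 0;0 0.006 0 0 0 0 0;0 0.009 0 0 0 0 0;0 0.012 0 0 0 0 0;0 0.012 0 0 0 0 0",
)

```text
time: 17.08
position: [665.9, -56.1, 66.3]
orientation: [-0.207, 3.135, -0.001]
ft_force: [0.5, -4.3, -1.1]
grip_width: -0.1
finger_force: 2.0
```

>>> carry_out(
  increments="0 0.003 0 0 0 0 0;0 0.006 0 0 0 0 0;0 0.009 0 0 0 0 0;0 0.012 0 0 0 0 0",
)

```text
time: 17.58
position: [664.9, -48.7, 66.3]
orientation: [-0.207, 3.135, -0.0]
ft_force: [0.1, -3.6, -0.5]
grip_width: 0.1
finger_force: 2.1
```

>>> carry_out(
  increments="0 0.004 0 0 0 0 0;0 0.008 0 0 0 0 0;0 0.012 0 0 0 0 0;0 0.016 0 0 0 0 0;0 0.02 0 0 0 0 0",
)

```text
time: 18.2
position: [663.3, -36.7, 66.3]
orientation: [-0.207, 3.135, -0.0]
ft_force: [1.7, -3.8, -1.3]
grip_width: -0.2
finger_force: 2.1
```

>>> carry_out(
  increments="0 0.003 0 0 0 0 0;0 0.006 0 0 0 0 0;0 0.009 0 0 0 0 0;0 0.012 0 0 0 0 0;0 0.014 0 0 0 0 0",
)

```text
time: 18.82
position: [662.3, -28.5, 66.3]
orientation: [-0.207, 3.135, -0.0]
ft_force: [1.7, -4.4, -2.8]
grip_width: -0.1
finger_force: 2.0
```

>>> carry_out(
  increments="0 0.002 0 0 0 0 0;0 0.004 0 0 0 0 0;0 0.006 0 0 0 0 0;0 0.008 0 0 0 0 0",
)

```text
time: 19.32
position: [661.7, -23.8, 66.3]
orientation: [-0.207, 3.134, -0.0]
ft_force: [2.5, -3.3, -2.6]
grip_width: -0.0
finger_force: 2.1
```

>>> carry_out(
  increments="0 0.002 0 0 0 0 0;0 0.004 0 0 0 0 0;0 0.004 0 0 0 0 0",
)

```text
time: 19.7
position: [661.3, -21.2, 66.3]
orientation: [-0.207, 3.135, 0.0]
ft_force: [2.5, -2.2, -0.4]
grip_width: 0.1
finger_force: 1.7
```

>>> carry_out(
  increments="0 0.002 0 0 0 0 0;0 0.004 0 0 0 0 0;0 0.004 0 0 0 0 0",
)

```text
time: 20.08
position: [661.1, -20.1, 66.4]
orientation: [-0.206, 3.135, -0.004]
ft_force: [3.2, -7.2, -2.0]
grip_width: -0.0
finger_force: 3.3
```

>>> carry_out(
  increments="0 0.002 0 0 0 0 0;0 0.003 0 0 0 0 0;0 0.003 0 0 0 0 0",
)

```text
time: 20.45
position: [661.1, -20.0, 66.4]
orientation: [-0.204, 3.135, -0.008]
ft_force: [3.1, -10.3, -2.8]
grip_width: 0.2
finger_force: 5.2
```

>>> carry_out(
  increments="0 -0.005 0 0 0 0 0;0 -0.03 0 0 0 0 0;0 -0.06 0 0 0 0 0;0 -0.06 -0.08 0 0 0 0.8;0 -0.06 -0.12 0 0 0 0.8;0 -0.06 -0.12 0 0 0 0.8",
)

```text
time: 21.2
position: [667.1, -54.0, 140.9]
orientation: [-0.206, 3.13, -0.001]
ft_force: [-0.5, 0.1, -0.4]
grip_width: 54.1
finger_force: 0.0
```

```bash
python3 go.py 494.4 27.5 110 3.272;python3 - <<'E'
from h import *
p=robot.get_image("scene");a=p["pixels"][165:315,210:410];cv2.imwrite("pics/a3.png",cv2.convertScaleAbs(cv2.resize(a,None,fx=4,fy=4,interpolation=cv2.INTER_CUBIC),alpha=1.6))
E
```

```text
t 21.2 pos [667.066 -54.039 140.866] F [-0.519  0.065 -0.364] grip 54.0542365143922 j [-0.176  0.602  0.208  1.172  0.    -0.307] yaw -3.0103895923766144
shift [0.268 0.172 0.05 ] turn [-0.001  0.006  0.001]
```

View pics/a3.png

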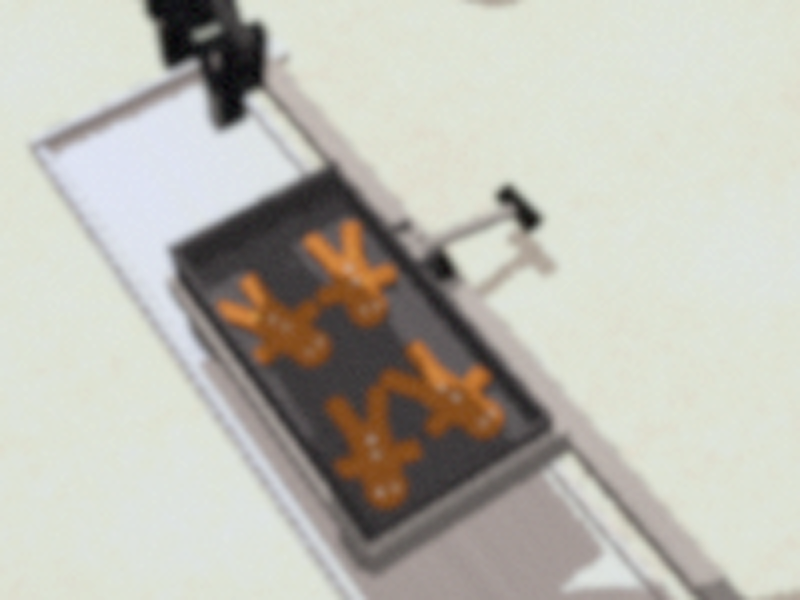

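>>> carry_out(
  increments="0.268 0.172 0 0 0 0 0.85;0.268 0.172 0 0 0 0 0.85;0.268 0.172 0 0 0 0 0.85;0.268 0.172 0 0 0 0 0.85;0.268 0.172 0.05 0 0 0 0.85;0.268 0.172 0.1 0 0 0 0.85;0.268 0.172 0.1 0 0 0 0.85;0.268 0.172 0.1 0 0 0 0.85",
)

```text
time: 22.25
position: [493.0, 27.9, 78.5]
orientation: [0.207, -3.135, 0.0]
ft_force: [1.0, 0.4, 0.2]
grip_width: 72.4
finger_force: 0.0
```

```bash
python3 go.py 494.4 27.5 10 3.272
```

```text
t 22.25 pos [492.971  27.903  78.545] F [0.959 0.43  0.249] grip 72.41792623489056 j [-0.072  0.321 -0.418  0.831 -0.    -0.204] yaw -3.0100328997901435
shift [-0.002 -0.001  0.114] turn [-0.    -0.     0.001]
```

>>> carry_out(
  increments="-0.002 -0.001 0.03 0 0 0 0.85;-0.002 -0.001 0.06 0 0 0 0.85;-0.002 -0.001 0.085 0 0 0 0.85;-0.002 -0.001 0.1 0 0 0 0.85;-0.002 -0.001 0.112 0 0 0 0.85;-0.002 -0.001 0.112 0 0 0 0.85;-0.002 -0.001 0.112 0 0 0 0.85",
)

```text
time: 23.12
position: [494.1, 27.7, 11.4]
orientation: [-0.207, 3.134, -0.0]
ft_force: [0.4, 0.3, -0.9]
grip_width: 72.4
finger_force: 0.0
```

>>> carry_out(
  increments="0 0 0 0 0 0 0.48;0 0 0 0 0 0 0.48;0 0 0 0 0 0 0.48;0 0 0 0 0 0 0.4;0 0 0 0 0 0 0.35;0 0 0 0 0 0 0.3;0 0 0 0 0 0 0.2",
)

```text
time: 24.0
position: [493.7, 28.5, 11.4]
orientation: [-0.208, 3.134, 0.003]
ft_force: [-2.0, 3.2, 4.4]
grip_width: 32.8
finger_force: 59.4
```

>>> carry_out(
  increments="0.001 0 -0.007 0 0 0 0.2;0.002 0 -0.014 0 0 0 0.2;0.003 0 -0.021 0 0 0 0.2;0.003 0 -0.028 0 0 0 0.2;0.003 0 -0.035 0 0 0 0.2;0.003 0 -0.042 0 0 0 0.2;0.002 0 -0.049 0 0 0 0.2;0.001 0 -0.056 0 0 0 0.2;0.001 0 -0.056 0 0 0 0.2",
)

```text
time: 25.12
position: [493.1, 27.3, 43.9]
orientation: [0.207, -3.134, 0.001]
ft_force: [4.7, 0.7, -11.0]
grip_width: 32.6
finger_force: 61.2
```

>>> carry_out(
  increments="-0.001 0 -0.007 0 0 0 0.2;-0.003 0 -0.014 0 0 0 0.2;-0.005 0 -0.021 0 0 0 0.2;-0.008 0 -0.028 0 0 0 0.2;-0.011 0 -0.035 0 0 0 0.2;-0.014 0 -0.041 0 0 0 0.2;-0.018 0 -0.047 0 0 0 0.2;-0.021 0 -0.052 0 0 0 0.2;-0.021 0 -0.052 0 0 0 0.2",
)

```text
time: 26.25
position: [504.5, 29.2, 75.3]
orientation: [0.206, -3.132, 0.0]
ft_force: [1.8, -0.3, -14.5]
grip_width: 32.2
finger_force: 60.9
```

>>> carry_out(
  increments="0 0 0 0 0 0 0.5;0 0 0 0 0 0 0.6;0 0 0 0 0 0 0.8;0 0 0 0 0 0 0.85;0 0 -0.04 0 0 0 0.85;0 0 -0.09 0 0 0 0.85;0 0 -0.15 0 0 0 0.85;0 0 -0.2 0 0 0 0.85;0 0 -0.2 0 0 0 0.85",
)

```text
time: 27.38
position: [507.7, 29.2, 198.6]
orientation: [-0.207, 3.129, -0.001]
ft_force: [1.0, -0.5, -0.7]
grip_width: 73.0
finger_force: 0.0
```

```bash
python3 - <<'E'
from h import *
p=robot.get_image("scene");a=p["pixels"][165:315,210:410];cv2.imwrite("pics/a4.png",cv2.convertScaleAbs(cv2.resize(a,None,fx=4,fy=4,interpolation=cv2.INTER_CUBIC),alpha=1.6))
c,n=np.cos(.133),np.sin(.133)
W=lambda x,y:(646.5+c*x-n*y,88.4+n*x+c*y)
for b in(0,.1,.2,.3):
    r=.5843-b;x,y=W(-75-85.6*np.cos(r),-40);u,v=proj(p,(x,y,45+85.6*np.sin(r)));print(b,"crop px",4*(u-210),4*(v-165))
E
```

```text
0 crop px 508.2060286016392 148.8053937149915
0.1 crop px 513.4985422362699 153.40207307909714
0.2 crop px 517.7269536551532 158.88106963737027
0.3 crop px 520.8718487160274 165.17010885945024
```

View pics/a4.png

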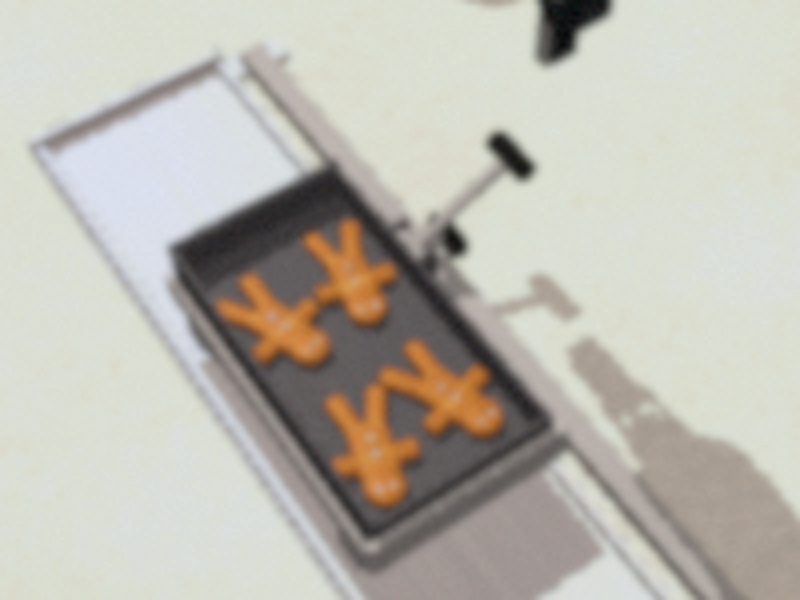

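The pedal is back at its starting place (511,156), the tray is home, and the trolley stands where it began.

```bash
python3 -c "
from cell import robot
print(robot.finish_job())"
```

```text
the job is handed in; nothing more can be done
None
```

I handed the job in without getting a verdict. The pedal was pressed to about 18 N and stayed down by itself, the tray was pushed home with the trolley unmoved (peak push about 10 N), and the pedal is back up with the gripper clear; I judged the brake's bite from force and pictures, not from the shoe's own force.

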